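# Load the repair kit: tape roll down the chute, tall jar last

## Task

Load the field repair kit at the blue chute station. Without lifting it, push the black tape roll along its ledge and over the edge so that it drops into the chute and slides by itself to lie flat in the landing bay below, and do not touch it again once it is in the chute. Then lay the yellow glue stick lengthwise in the near side bay and last, because it is tall, stand the green-capped jar upright in the middle of the far side bay, setting both down rather than dropping them and leaving the mug and the black ear pad where they are.

Things in the scene. Friction and masses are not known exactly. Their poses are not given: they have to be found in the camera images.
- chute_lip (a point): Middle of the ledge's edge on the fixed blue station, on the ledge's top, 70 mm above the desk. All four station points have one orientation: z up, -x the way the roll is pushed and slides (toward the robot), +y left across the chute. The ledge reaches 95 mm back along +x (open end), 74 mm wide between rails 10 mm high. From the edge a slippery steel slope falls at 45 degrees over 65 mm along -x between walls.
- landing_bay (a point): Centre of the floor of the landing bay at the foot of the slope, 6 mm above the desk; slippery steel, 85 mm along x and 74 mm along y, with walls on the other three sides to 26 mm above the desk.
- stick_bay (a point): Centre of the floor of the near side bay (the nearer of the two low bays on the left of the station, beside the landing bay), 6 mm above the desk; inside 100 mm along x, 84 mm along y. Walls to 18 mm above the desk, the one beside the landing bay to 26 mm.
- jar_bay (a point): Centre of the floor of the far side bay (beside the ledge, behind the near side bay), 6 mm above the desk; inside 85 mm along x, 84 mm along y. Walls to 18 mm above the desk, but on its right the ledge's side wall, 41 mm from this point, rises to 80 mm.
- tape_mid (a point): Black roll of electrical tape lying flat on the ledge about 48 mm behind its edge; 63 mm across, 18 mm high, with a hole; 0.06 kg. The point is on its axis, 9 mm above its underside; z up.
- glue_mid (a point): Yellow glue stick lying on the desk to the right of or behind the keyboard, 26 mm thick, 90 mm long along its own y, about 0.03 kg. The point is its centre, 13 mm above its underside; z up.
- jar_mid (a point): Rosin jar standing on the desk to the right of or behind the keyboard, 67 mm high: amber body 70 mm across up to 42 mm, green cap 60 mm across from 42 to 67 mm above its underside (cap fixed to the jar); about 0.14 kg. The point is on its axis, 33.5 mm above its underside; z up.
- mug_mid (a point): White mug, 92 mm across, 95 mm high, with a handle, standing on the right of the desk; the point is 47 mm above its underside. Leave it alone.
- pad_mid (a point): Black ring-shaped ear pad, 72 by 92 mm, 18 mm high, lying at the right near the robot; the point is its centre, 9 mm above its underside. Leave it alone.

How it is judged (in metres and radians):
On the way, in this order (a step that is already met when the one before it is completed fails the run):
1. the tape roll goes over the ledge's edge into the chute (x of tape_mid in the frame of chute_lip between -0.08 and -0.005 m and y of tape_mid in the frame of chute_lip between -0.02 and 0.02 m and angle between tape_mid's own z axis and vertical above 0.3 rad).
2. the tape roll lies flat and still in the landing bay (x of tape_mid in the frame of landing_bay between -0.02 and 0.02 m and y of tape_mid in the frame of landing_bay between -0.012 and 0.012 m and z of tape_mid in the frame of landing_bay below 0.014 m and angle between tape_mid's own z axis and vertical below 0.12 rad and linear speed of tape below 0.03 m/s), for 0.2 s.
3. the glue stick lies released in the near side bay (x of glue_mid in the frame of stick_bay between -0.025 and 0.025 m and y of glue_mid in the frame of stick_bay between -0.03 and 0.03 m and z of glue_mid in the frame of stick_bay below 0.019 m and angle between the y axis of glue_mid and the x axis of stick_bay, either way round below 0.6 rad and linear speed of glue below 0.03 m/s and contact force between glue and the fingers below 0.1 N and contact force between glue and the arm below 0.1 N), for 0.2 s.
4. the jar stands released in the far side bay (x of jar_mid in the frame of jar_bay between -0.02 and 0.02 m and y of jar_mid in the frame of jar_bay between -0.02 and 0.02 m and z of jar_mid in the frame of jar_bay below 0.0385 m and angle between jar_mid's own z axis and vertical below 0.08 rad and linear speed of jar below 0.03 m/s and contact force between jar and the fingers below 0.1 N and contact force between jar and the arm below 0.1 N), for 0.2 s.
At the end, for the whole second after the job is handed in: The tape roll lies flat in the landing bay, within 20 mm of its middle along the chute; the glue stick lies lengthwise on the floor of the near side bay, within 25 mm of its middle; the jar stands upright on the floor of the far side bay within 20 mm of its middle; all released and at rest (all of step 2 and all of step 3 and all of step 4); the robot touches nothing.
It fails at once if the robot touches the tape roll once it is in the chute ((contact force between tape and the fingers above 1.5 N or contact force between tape and the arm above 1.5 N) and z of tape_mid in the frame of chute_lip below -0.03 m).
It fails at once if the tape roll is lifted off the ledge (z of tape_mid in the frame of chute_lip above 0.04 m).
It fails at once if the jar is let go in the air (height (world z) of jar_mid above 0.065 m and contact force between jar and the fingers below 0.1 N).
It fails at once if the glue stick is let go in the air (height (world z) of glue_mid above 0.05 m and contact force between glue and the fingers below 0.1 N).
It fails at once if the mug or the ear pad is moved more than 30 mm (distance of any of mug_mid, pad_mid from where it was at the start of the episode above 0.03 m).
It also fails if it takes over 59 s, if anything falls off the work surface, if the arm or the gripper's body presses on something with over 40 N, if the wrist force passes 120 N, or if a joint passes its speed limit or range.

## Robot

A 6-joint arm with a two-finger parallel gripper is mounted at the origin on a cart in front of the work surface, level with it; the furniture and walls round the work are solid. World frame = base frame: x ahead of the robot, y to its left, z up, the work surface at z = 0. Lengths are in mm, angles in degrees, forces in N, time in s.
With the tool pointing down it reaches from about 300 to 750 mm from the base axis. Payload 8.5 kg.
Tool frame: the origin (TCP) lies on the centre line of the jaws, within the pads' length; the fingertips stand 8 mm ahead of it and the grasp point (between the pads) lies 11 mm behind it; z points along the fingers, y is the line along which they close (so a half turn about z gives the same grasp; the last joint's range is limited). The gripper opens to 88 mm and grips with 3 to 60 N. Pads are 18 mm wide; open, the fingers measure 123 mm over their backs; the gripper's body (75 mm by 187 mm) begins 45 mm behind the grasp point.
Start: joints at [-79.773, 21.807, 74.336, -0, 83.858, -12.336], TCP at [211.028, -507.886, 246.748] pointing down, gripper open.
Joint ranges: [-178.18, 178.18], [-50.72, 133.34], [12.68, 142.11], [-81.47, 261.47], [9.98, 163.14], [-165.26, 165.26]. Speed limits (degrees/s): [136.94, 136.94, 180, 180, 180, 180].

## Interface

Orientations are given as a 3x3 rotation matrix whose columns are the frame's x, y, z axes.
In Python, from rig import state, camera, camera_info, close_job gives the robot as it stands. The module is installed in compiled form; this text tells all that it offers.
- The arm moves only by the shell command python3 -m crank 'ROWS' [FORCE]. ROWS is JSON, a list that holds one entry, the list of rows, each a list of 7 numbers: the shift along the tool's x, y, z in mm, then the turn, a rotation vector about the tool's x, y, z in degrees, then the closure, from -1 (fully open) to 1 (shut), so that 0 is half open. In form: [[[x, y, z, ax, ay, az, grip], ...]]. A call has 1 to 10 rows; each row is the pose to reach, as a shift and turn from the pose commanded when the call began, along the tool's axes at that moment; what a row does not reach only later rows make up. A row lasts 1/10 s, in which the tool goes at most 50 mm and 8.59 degrees, less where a joint would pass 70% of its speed; a pose out of reach is approached as far as the arm can. A call with a gripper value outside its range is refused whole. The fingers move at their own pace and stop on an object; FORCE is the grip in N (left out, the last holds). Time passes only in rows, so rows that repeat a pose let the fingers close. It gives the time, the measured TCP pose, the force, the opening and the grip force at its end, in the units of the state.
- state(): the state, without advancing time (a new reading comes with each control period).
- camera(name): name is "scene" or "top"; returns (picture, depth): 420x560x3 uint8, red, green, blue; 420x560 float32, mm along the optical axis (not along the pixel's ray), 0 where there is no reading.
- camera_info(name): a dict with "fx", "fy", "cx", "cy" (pixels), "extrinsics" (4x4, takes a point from world to camera coordinates). Camera axes: x right, y down, z forward; pixel columns grow to the right and rows downward; lengths in mm; the calibration is good to about 2 mm. A picture is of the moment at which its call begins. camera_info takes no time and is no camera call.
- close_job(): hands the job in; it is judged then, once.
The state is a dict: "time": time; "joints": joint angles; "joint_velocities": joint speeds; "tau": joint torques, N m; "tcp_pos": TCP position; "tool_rot": TCP orientation; "force": force on the tool from outside, world axes, zero at the start; "ft_torque": the same for the moment, N m; "width": finger opening in mm; "finger_force": force on a finger pad.
Only numpy, scipy, OpenCV 4.12 (cv2) and the standard library are available. Lean on these libraries where they do the work, as an engineer would, in place of code of your own. Each camera call takes 0.05 s, during which the arm holds its last target. There are 200 camera calls.

## Working session

There is one attempt and no reset: what is moved stays moved. The work goes in short steps, Python scripts to look and compute and a shell command to move; the robot and the scene stay as the last step left them, time stands still between calls to the robot, and variables do not carry over. Pictures are saved under pics/ and viewed, at most 10 in all, crops included, and the job is handed in when it is done.

```bash
mkdir -p pics; cat > h.py <<'E'
import numpy as np,cv2
from rig import state,camera,camera_info,close_job
def pts(name,depth):
    i=camera_info(name);E=np.array(i["extrinsics"]);h,w=depth.shape
    u,v=np.meshgrid(np.arange(w),np.arange(h))
    c=np.stack([(u-i["cx"])/i["fx"]*depth,(v-i["cy"])/i["fy"]*depth,depth],-1)
    return (c-E[:3,3])@E[:3,:3]   # R^T (c-t)
def ray(name,u,v,z):
    i=camera_info(name);E=np.array(i["extrinsics"]);R=E[:3,:3];o=-R.T@E[:3,3]
    d=R.T@np.array([(u-i["cx"])/i["fx"],(v-i["cy"])/i["fy"],1]);return o+d*(z-o[2])/d[2]
E
python3 - <<'E'
from h import *
for n in("top","scene"):
    p,d=camera(n);np.savez(n,p=p,d=d);cv2.imwrite(f"pics/{n}0.png",p[:,:,::-1])
    i=camera_info(n);E=np.array(i["extrinsics"]);print(n,i["fx"],-E[:3,:3].T@E[:3,3],E[:3,:3].round(2).tolist())
s=state();print({k:np.round(v,2).tolist() for k,v in s.items()})
E
```

```text
top 378.86001927088546 [ 311.37420307 -111.55103682  909.13160467] [[0.18, -0.98, 0.0], [-0.96, -0.18, -0.21], [0.21, 0.03, -0.98]]
scene 449.1450732098649 [-223.82336024  354.08990755  495.96076184] [[-0.54, -0.84, 0.02], [-0.38, 0.22, -0.9], [0.75, -0.49, -0.43]]
{'time': 0.1, 'joints': [-79.77, 21.84, 74.38, 0.0, 83.86, -12.34], 'joint_velocities': [0.0, -0.01, -0.16, -0.0, -0.08, 0.05], 'tau': [0.0, -43.87, -22.49, 0.07, 0.03, -0.0], 'tcp_pos': [210.99, -507.68, 246.21], 'tool_rot': [[0.92, 0.38, -0.0], [0.38, -0.92, 0.0], [0.0, -0.0, -1.0]], 'force': [0.47, -0.17, -0.18], 'ft_torque': [-0.05, 0.01, -0.0], 'finger_force': 0.0, 'width': 88.44}
```

View pics/top0.png

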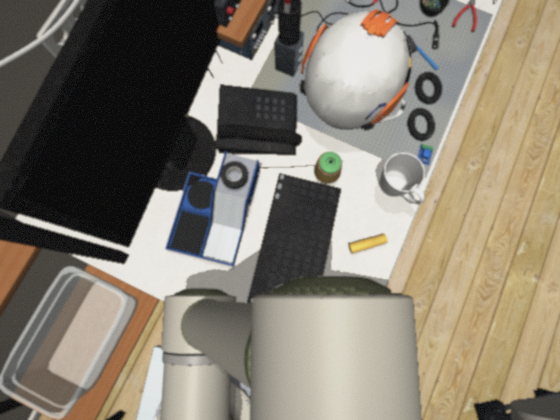

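View pics/scene0.png

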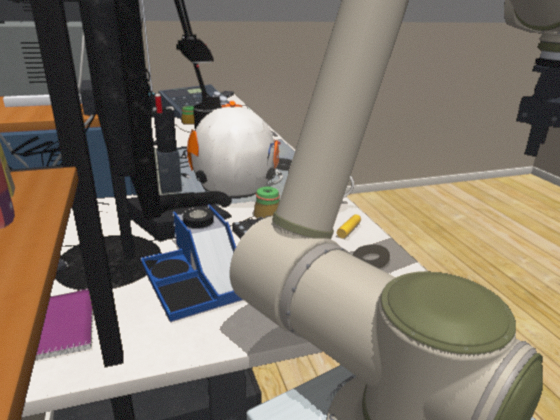

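The top view shows the tape at about (235,175), the jar (328,165), the glue (368,243), the mug (403,175) and the station spanning (168–258, 152–263). The monitor is left of the station at x<215. The scene view shows the station's bays at (190,280) and the ear pad at (372,257).

```bash
python3 - <<'E'
from h import *
z=np.load("top.npz");p,d=z["p"],z["d"];P=pts("top",d);hsv=cv2.cvtColor(p,cv2.COLOR_RGB2HSV)
c=cv2.resize(p[130:280,150:310],(800,750),interpolation=cv2.INTER_CUBIC)[:600+150]
cv2.imwrite("pics/st.png",cv2.resize(p[140:275,150:330],(800,600),interpolation=cv2.INTER_CUBIC)[:,:,::-1])
H,S,V=[hsv[...,i].astype(int) for i in range(3)]
def rep(n,m):
    m=m&(d>0);q=P[m];print(n,m.sum(),q.mean(0).round(1),np.percentile(q,[2,50,98],axis=0).round(0).tolist())
    uv=np.argwhere(m)[:,::-1].astype(np.float32);return q,uv
box=lambda a,b,c,e:(np.add.outer(np.arange(420)*1j,np.arange(560)).real>=a)&(np.arange(560)[None]<b)&(np.arange(420)[:,None]>=c)&(np.arange(420)[:,None]<e)
q,uv=rep("glue",box(340,395,225,262)&(H>15)&(H<35)&(S>130)&(V>60))
w=np.array([ray("top",*x,13)[:2] for x in uv],np.float32);print(cv2.minAreaRect(w))
q,uv=rep("cap",box(310,348,140,190)&(H>38)&(H<80)&(S>90)); 
w=np.array([ray("top",*x,67)[:2] for x in uv],np.float32);print(cv2.minEnclosingCircle(w))
q=P[box(310,348,140,190)&(P[...,2]>62)&(P[...,2]<75)];print("captop",len(q),q.mean(0),(q.min(0)+q.max(0))/2,np.ptp(q,axis=0))
q,uv=rep("tape",box(218,254,158,192)&(V<75)&(P[...,2]>78)&(P[...,2]<98))
print(cv2.minEnclosingCircle(q[:,:2].astype(np.float32)))
b=box(155,270,140,275)&(H>100)&(H<125)&(S>120)&(V>45)
q,uv=rep("blue",b)
for lo,hi in((72,88),(10,32)):
    k=q[(q[:,2]>lo)&(q[:,2]<hi)];print(lo,len(k),cv2.minAreaRect(k[:,:2].astype(np.float32)))
# slope/ledge heights along the station (u,v samples)
for u,v in((240,158),(250,165),(235,175),(232,200),(228,215),(224,235),(220,250),(187,235),(200,195),(178,245),(205,178),(210,200),(150,160),(120,255),(180,140),(200,120),(215,40),(400,160),(300,200)):print((u,v),P[v,u].round(0),p[v,u])
E
```

```text
glue 298 [ 466.3 -284.5   23.3] [[444.0, -323.0, 18.0], [466.0, -284.0, 23.0], [488.0, -248.0, 27.0]]
((468.6399841308594, -287.3101501464844), (20.155664443969727, 87.17571258544922), 26.85441017150879)
cap 172 [ 630.2 -166.4   65.4] [[610.0, -185.0, 60.0], [629.0, -167.0, 66.0], [652.0, -146.0, 69.0]]
((630.9559936523438, -163.08299255371094), 24.004070281982422)
captop 345 [ 633.04337186 -165.48438445   65.74010198] [ 633.53755037 -165.07599856   66.2061914 ] [52.24392641 52.64030316  8.21939751]
tape 301 [553.2  45.9  87.1] [[527.0, 19.0, 83.0], [550.0, 44.0, 87.0], [584.0, 75.0, 90.0]]
((555.4945068359375, 47.39219284057617), 30.93741226196289)
blue 871 [482.2 123.6  19.8] [[370.0, 2.0, 3.0], [480.0, 133.0, 9.0], [574.0, 178.0, 80.0]]
72 72 ((545.1738891601562, 44.27189254760742), (82.05123901367188, 117.28670501708984), 85.86048889160156)
10 264 ((498.7034606933594, 132.09384155273438), (89.39676666259766, 264.1778564453125), 88.50264739990234)
(240, 158) [603.  45.  69.] [172 174 179]
(250, 165) [591.  18.  68.] [172 175 181]
(235, 175) [560.  47.  71.] [165 167 170]
(232, 200) [503.  44.  58.] [180 183 183]
(228, 215) [472.  51.  27.] [178 182 181]
(224, 235) [426.  54.   7.] [226 230 229]
(220, 250) [389.  56.   8.] [225 228 227]
(187, 235) [411. 142.   5.] [46 48 48]
(200, 195) [513. 134.   5.] [44 46 49]
(178, 245) [383. 158.   5.] [48 48 45]
(205, 178) [557. 131.   9.] [ 51  74 115]
(210, 200) [505. 106.   7.] [51 63 87]
(150, 160) [498. 160. 280.] [17 13 16]
(120, 255) [334. 268.  50.] [7 8 7]
(180, 140) [602. 174. 123.] [ 8  7 10]
(200, 120) [710. 180.   1.] [188 184 176]
(215, 40) [783. 115. 235.] [11  9  9]
(400, 160) [ 670. -327.   60.] [148 146 142]
(300, 200) [ 542. -111.   19.] [45 45 48]
```

View pics/st.png

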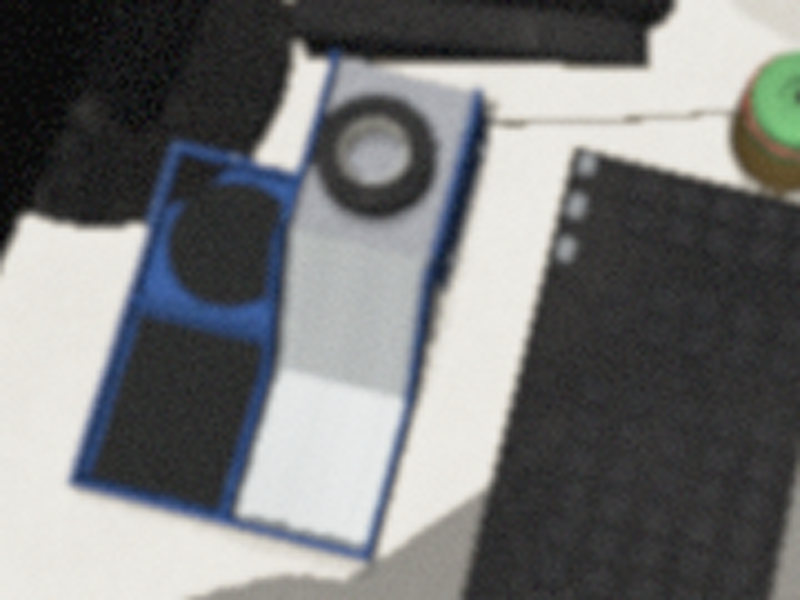

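The crop (4.44× from (150,140)) shows the tape at (372,155), the ledge edge at (290,232)–(430,262), the slope foot at (285,372)–(410,398), the near outer wall at (72,482)–(370,556), and the jar bay's far left corner at (175,145).

```bash
python3 - <<'E'
from h import *
z=np.load("top.npz");p,d=z["p"],z["d"];P=pts("top",d)
for n,u,v,h in(("nearL",72,482,18),("nearmid",228,520,22),("nearR",370,556,26),("farbayL",175,145,18),("ledgefarL",336,52,80),("ledgefarR",482,92,80),("lipL",290,232,70),("lipR",430,262,70),("footL",285,372,6),("footR",410,398,6),("divL",140,315,18),("divR",272,338,18),("bayfarR",300,178,18),("stickNL",92,478,6),("stickNR",222,507,6),("landNL",238,515,6)):
    print(n,ray("top",150+(u+.5)/4.444-.5,140+(v+.5)/4.444-.5,h).round(1))
# slope profile: line of points by x at y~45
m=(P[...,0]>370)&(P[...,0]<620)&(abs(P[...,1]-48)<15)&(d>0)&(P[...,2]<110)
q=P[m];
k=q[(q[:,2]>20)&(q[:,2]<58)];f=np.polyfit(k[:,0],k[:,2],1);print("slope",f,"x at 70:",(70-f[1])/f[0],"x at 6:",(6-f[1])/f[0])
# monitor obstacle: high points near station
m=(d>0)&(P[...,0]>330)&(P[...,0]<720)&(P[...,1]>60)&(P[...,1]<330)&(P[...,2]>90)
for a in range(340,720,40):
    k=P[m&(P[...,0]>=a)&(P[...,0]<a+40)]
    if len(k):print(a,len(k),"miny",k[:,1].min().round(), "z at miny",k[k[:,1].argmin(),2].round(),"z",np.percentile(k[:,2],[5,50,95]).round())
z2=np.load("scene.npz");p,d=z2["p"],z2["d"];P=pts("scene",d);hsv=cv2.cvtColor(p,cv2.COLOR_RGB2HSV).astype(int)
H,S,V=hsv[...,0],hsv[...,1],hsv[...,2]
vv,uu=np.mgrid[:420,:560]
for n,m in(("cap",(uu>245)&(uu<285)&(vv>180)&(vv<208)&(H>38)&(H<80)&(S>90)),("glue",(uu>330)&(uu<365)&(vv>205)&(vv<245)&(H>15)&(H<35)&(S>130)),("tape",(uu>180)&(uu<218)&(vv>200)&(vv<230)&(V<60)),("pad",(uu>350)&(uu<392)&(vv>242)&(vv<272)&(V<80))):
    q=P[m&(d>0)];print(n,len(q),np.percentile(q,[3,50,97],axis=0).round(0).tolist())
E
```

```text
nearL [369.8 180.4  18. ]
nearmid [364.8  93.6  22. ]
nearR [359.5  15.8  26. ]
farbayL [562.1 170.1  18. ]
ledgefarL [609.4  79.7  80. ]
ledgefarR [6.015e+02 5.000e-01 8.000e+01]
lipL [512.3  84.5  70. ]
lipR [509.7  10.3  70. ]
footL [449.9  84.9   6. ]
footR [448.1  15.    6. ]
divL [464.7 166.4  18. ]
divR [465.1  93.3  18. ]
bayfarR [556.   97.9  18. ]
stickNL [374.6 174.3   6. ]
stickNR [371.9 102.    6. ]
landNL [369.3  92.7   6. ]
slope [   0.96362633 -425.83023578] x at 70: 514.5461702320879 x at 6: 448.13038410464867
340 4389 miny 177.0 z at miny 513.0 z [232. 437. 538.]
380 4831 miny 170.0 z at miny 347.0 z [256. 467. 540.]
420 4602 miny 164.0 z at miny 464.0 z [256. 467. 540.]
460 4445 miny 158.0 z at miny 471.0 z [255. 467. 540.]
500 4457 miny 152.0 z at miny 478.0 z [257. 474. 546.]
540 4303 miny 68.0 z at miny 91.0 z [238. 468. 545.]
580 3518 miny 139.0 z at miny 387.0 z [215. 441. 539.]
620 2445 miny 60.0 z at miny 90.0 z [120. 391. 492.]
660 1695 miny 61.0 z at miny 92.0 z [215. 360. 449.]
700 629 miny 123.0 z at miny 399.0 z [223. 338. 414.]
cap 226 [[608.0, -181.0, 44.0], [620.0, -157.0, 66.0], [654.0, -139.0, 69.0]]
glue 241 [[441.0, -322.0, 10.0], [456.0, -273.0, 23.0], [483.0, -246.0, 27.0]]
tape 562 [[528.0, -46.0, 27.0], [562.0, 36.0, 77.0], [704.0, 76.0, 90.0]]
pad 156 [[308.0, -272.0, 8.0], [320.0, -243.0, 16.0], [368.0, -218.0, 19.0]]
```

```bash
python3 - <<'E'
from h import *
for n in("top","scene"):
    z=np.load(n+".npz");d=z["d"];P=pts(n,d);Q=P[d>0]
    print(n,"monitor min y (2nd pct) rows x, cols z 60..540 step60")
    for a in range(340,680,40):
        r=[]
        for b in range(60,540,60):
            k=Q[(Q[:,0]>=a)&(Q[:,0]<a+40)&(Q[:,2]>=b)&(Q[:,2]<b+60)&(Q[:,1]>95)&(Q[:,1]<330)]
            r.append(f"{np.percentile(k[:,1],2):.0f}/{len(k)}" if len(k)>4 else "-")
        print(a,r)
    k=Q[(Q[:,2]>95)&(Q[:,0]>600)&(Q[:,0]<850)&(Q[:,1]<100)&(Q[:,1]>-300)]
    for a in range(600,850,40):
        j=k[(k[:,0]>=a)&(k[:,0]<a+40)]
        if len(j):print("helmet",a,len(j),np.percentile(j[:,1:],[2,98],axis=0).round().tolist())
print(ray("top",150+225/4.444,140+245/4.444,6))
E
```

```text
top monitor min y (2nd pct) rows x, cols z 60..540 step60
340 ['266/34', '267/46', '178/201', '178/409', '178/557', '178/738', '178/894', '178/1497']
380 ['-', '-', '172/150', '172/377', '172/491', '172/678', '172/966', '172/2065']
420 ['-', '-', '166/143', '165/365', '165/469', '165/651', '166/906', '166/1977']
460 ['-', '-', '160/145', '159/346', '159/458', '159/626', '159/874', '159/1851']
500 ['-', '-', '153/138', '153/334', '153/442', '153/584', '153/829', '153/1741']
540 ['177/122', '177/29', '147/133', '146/325', '146/426', '146/569', '147/794', '147/1672']
580 ['171/178', '171/54', '141/130', '140/308', '140/397', '140/538', '140/752', '140/1180']
620 ['96/184', '166/37', '134/124', '134/301', '134/385', '134/522', '134/709', '136/243']
660 ['96/19', '-', '128/120', '127/292', '127/376', '128/500', '128/348', '-']
helmet 600 8 [[-297.0, 95.0], [-286.0, 97.0]]
helmet 640 8 [[-243.0, 95.0], [76.0, 96.0]]
helmet 720 1814 [[-260.0, 97.0], [-110.0, 178.0]]
helmet 760 2655 [[-286.0, 106.0], [88.0, 244.0]]
helmet 800 2871 [[-290.0, 123.0], [96.0, 299.0]]
helmet 840 645 [[-288.0, 129
[... 342 characters left out ...]
8', '216/18', '216/40', '216/42', '216/52', '-']
500 ['-', '-', '-', '210/18', '209/35', '210/38', '209/42', '-']
540 ['180/316', '180/348', '181/118', '204/13', '203/29', '203/35', '203/36', '-']
580 ['192/20', '192/23', '192/16', '198/13', '197/23', '197/28', '197/30', '-']
620 ['95/20', '186/17', '187/13', '191/12', '191/22', '191/23', '191/28', '-']
660 ['-', '-', '-', '185/10', '184/20', '184/24', '184/25', '-']
helmet 640 5 [[71.0, 95.0], [85.0, 95.0]]
helmet 720 1539 [[-254.0, 96.0], [-108.0, 177.0]]
helmet 760 1374 [[-276.0, 99.0], [-82.0, 204.0]]
helmet 800 907 [[-265.0, 100.0], [-62.0, 216.0]]
helmet 840 162 [[-218.0, 101.0], [-60.0, 219.0]]
[513.1066192  132.05766409   6.        ]
```

```bash
python3 - <<'E'
from h import *
s=state();R=np.array(s["tool_rot"]);t=np.array(s["tcp_pos"])
for n in("scene","top"):
    z=np.load(n+".npz");d=z["d"];P=pts(n,d)[d>0];q=(P-t)@R
    for b in range(-360,30,20):
        k=q[(q[:,2]>=b)&(q[:,2]<b+20)&(np.hypot(q[:,0],q[:,1])<200)]
        if len(k)>3:print(n,b,len(k),"x",np.percentile(k[:,0],[2,98]).round(),"y",np.percentile(k[:,1],[2,98]).round())
# monitor bottom edge
z=np.load("top.npz");d=z["d"];P=pts("top",d)[d>0]
k=P[(P[:,0]>400)&(P[:,0]<540)&(P[:,2]>150)&(P[:,1]>140)&(P[:,1]<175)];print("monitor bottom",np.percentile(k[:,2],[0,.5,2,5]))
z=np.load("scene.npz");d=z["d"];P=pts("scene",d)[d>0]
k=P[(P[:,0]>330)&(P[:,0]<540)&(P[:,2]>100)&(P[:,1]>150)&(P[:,1]<215)];print("scene",np.percentile(k[:,2],[0,.5,2,5]))
E
```

```text
scene -260 431 x [ 6. 86.] y [-196. -120.]
scene -240 784 x [ 5. 84.] y [-179. -109.]
scene -220 484 x [ 5. 80.] y [-143.   -9.]
scene -200 271 x [ 5. 49.] y [-40.  -0.]
scene -180 250 x [ 0. 36.] y [-40. -10.]
scene -160 338 x [-6. 35.] y [-42.  -7.]
scene -140 270 x [-11.  30.] y [-43. -36.]
scene -120 357 x [-18.  26.] y [-92. -20.]
scene -100 588 x [-25.  34.] y [-95. -40.]
scene -80 501 x [-30.  34.] y [-88. -81.]
scene -60 173 x [-30.  30.] y [-87. -58.]
scene -40 159 x [-10.  10.] y [-63.  49.]
scene -20 189 x [-10.  10.] y [-61.  54.]
scene 0 57 x [-10.  11.] y [-59.  53.]
top -300 24 x [82. 84.] y [-113. -102.]
top -280 277 x [80. 86.] y [-123.  -91.]
top -260 363 x [77. 87.] y [-125.  -79.]
top -240 271 x [74. 86.] y [-123.  -65.]
top -220 122 x [72. 83.] y [-103.  -52.]
top -120 6 x [19. 30.] y [-90. -59.]
top -100 352 x [19. 34.] y [-94. -55.]
top -80 334 x [19. 34.] y [-86.  34.]
top -60 21 x [12. 34.] y [-86. -79.]
top -40 5 x [ 9. 10.] y [52. 57.]
top -20 70 x [ 4. 10.] y [43. 58.]
top 0 42 x [-1. 10.] y [-47.  55.]
monitor bottom [204.98854069 213.14968486 226.21703404 251.85309011]
scene [206.2140447  210.92482708 217.79331434 230.62926246]
```

```bash
cat >> h.py <<'E'
from scipy.spatial.transform import Rotation as Ro
YAW=-3.4
def tool(yaw,lean=(0,0)):      # yaw of tool y; lean = (deg, azimuth toward which the top leans)
    y=np.array([np.cos(np.radians(yaw)),np.sin(np.radians(yaw)),0]);z=np.array([0,0,-1.])
    R=np.column_stack([np.cross(y,z),y,z]);a=np.radians(lean[1]);l=np.array([np.cos(a),np.sin(a),0])
    return Ro.from_rotvec(np.cross([0,0,1],l)*np.radians(lean[0])).as_matrix()@R
def st(x,y,o=(512,46.3)):
    c,s=np.cos(np.radians(YAW)),np.sin(np.radians(YAW));return np.array([o[0]+c*x-s*y,o[1]+s*x+c*y])
def go(*goals):
    s=state();R=np.array(s["tool_rot"]);t=np.array(s["tcp_pos"])
    for p,G in goals:
        sh=R.T@(np.array(p,float)-t);rv=Ro.from_matrix(R.T@G).as_rotvec(degrees=True)
        print(np.round(sh,1).tolist(),np.round(rv,1).tolist(),"rows>=",round(max(np.linalg.norm(sh)/50,np.linalg.norm(rv)/8.59),1))
    print("at",t.round(1),"F",np.round(s["force"],1),"w",round(s["width"],1),"ff",round(s["finger_force"],1),"j",np.round(s["joints"],0),"t",round(s["time"],2))
E
python3 - <<'E'
from h import *
G=tool(-93.4,(12,-93.4))
go(((*st(92,2.5),220),G),((*st(92,2.5),130),G))
E
```

```text
[574.3, -358.0, 26.8] [11.7, 2.7, 25.9] rows>= 13.5
[574.3, -357.9, 116.8] [11.7, 2.7, 25.9] rows>= 13.7
at [ 211.  -507.7  246.2] F [ 0.5 -0.2 -0.2] w 88.4 ff 0.0 j [-80.  22.  74.   0.  84. -12.] t 0.1
```

```bash
python3 -m crank '[[[100,-60,10,0,0,6,1],[300,-180,20,6,1,15,1],[574,-358,27,11.7,2.7,25.9,1],[574,-358,27,11.7,2.7,25.9,1],[574,-358,27,11.7,2.7,25.9,1],[574,-358,27,11.7,2.7,25.9,1],[574,-358,27,11.7,2.7,25.9,1],[574,-358,27,11.7,2.7,25.9,1],[574,-358,27,11.7,2.7,25.9,1],[574,-358,27,11.7,2.7,25.9,1]]]'
python3 - <<'E'
from h import *
G=tool(-93.4,(12,-93.4))
go(((*st(92,2.5),220),G),((*st(92,2.5),130),G))
E
```

```text
time: 1.1
tcp_pos: [502.2, -99.5, 225.7]
tool_rot: [[0.998, -0.059, 0.012], [-0.06, -0.977, 0.206], [-0.0, -0.206, -0.978]]
force: [0.4, -1.3, 0.1]
width: 10.4
finger_force: 0.0
[93.0, -144.3, 36.3] [0.1, 0.0, -0.0] rows>= 3.5
[93.1, -125.8, 124.3] [0.1, 0.0, -0.0] rows>= 4.0
at [502.2 -99.5 225.7] F [ 0.4 -1.3  0.1] w 10.4 ff 0.0 j [-30.  20.  82.  11.  84.  62.] t 1.1
```

```bash
python3 -m crank '[[[93,-144,36,0,0,0,1],[93,-144,36,0,0,0,1],[93,-144,36,0,0,0,1],[93,-144,36,0,0,0,1],[93,-126,124,0,0,0,1],[93,-126,124,0,0,0,1],[93,-126,124,0,0,0,1],[93,-126,124,0,0,0,1]]]' >/dev/null
python3 - <<'E'
from h import *
G=tool(-93.4,(12,-93.4))
go(((*st(92,2.5),84.5),G),((*st(35,2),84.5),G))
p,d=camera("top");cv2.imwrite("pics/t1.png",cv2.resize(p[130:280,140:340],(800,600),interpolation=cv2.INTER_CUBIC)[:,:,::-1])
E
```

```text
[0.4, 7.8, 46.2] [0.1, 0.0, -0.0] rows>= 0.9
[-56.6, 8.3, 46.1] [0.1, 0.0, -0.0] rows>= 1.5
at [603.5  41.4 131.3] F [ 0.6 -1.  -0.1] w 0.5 ff 0.0 j [-12.  33.  76.  12.  73.  78.] t 1.9
```

View pics/t1.png

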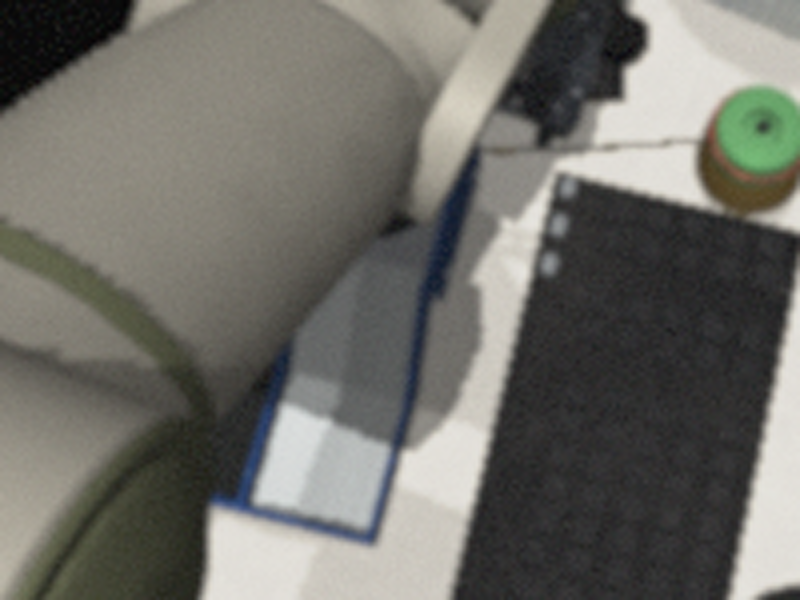

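The arm covers the tape, with its forearm running left of the tool toward the monitor. I'll check that clearance from depth before going on.

```bash
cat >> h.py <<'E'
def clear():
    out=[]
    for n in("top","scene"):
        p,d=camera(n);P=pts(n,d);hs=cv2.cvtColor(p,cv2.COLOR_RGB2HSV).astype(int)
        m=(d>0)&(hs[...,2]>60)&(P[...,0]>250)&(P[...,0]<800)&(P[...,2]>100)&(P[...,2]<900)&(P[...,1]<320)&(P[...,1]>-250)
        q=P[m]
        for b in range(200,800,50):
            k=q[(q[:,2]>=b)&(q[:,2]<b+50)]
            if len(k)>30:
                g=k[:,1]-(156.5-0.16*(k[:,0]-520));print(n,b,len(k),"gap past panel (98pct)",np.percentile(g,98).round(),"at",k[np.argsort(g)[int(.98*len(g))]].round())
E
python3 -c "
from h import *
clear()"
```

```text
top 200 756 gap past panel (98pct) 1.0 at [641. 138. 229.]
top 250 38 gap past panel (98pct) 0.0 at [517. 157. 285.]
top 300 97 gap past panel (98pct) 0.0 at [488. 162. 314.]
top 350 1677 gap past panel (98pct) -1.0 at [450. 166. 355.]
top 400 5711 gap past panel (98pct) -100.0 at [541.  53. 450.]
top 450 2660 gap past panel (98pct) -100.0 at [513.  57. 450.]
top 500 4363 gap past panel (98pct) 59.0 at [505. 218. 548.]
top 550 4140 gap past panel (98pct) -58.0 at [380. 122. 593.]
top 600 22466 gap past panel (98pct) -65.0 at [367. 116. 616.]
scene 200 302 gap past panel (98pct) 112.0 at [326. 299. 214.]
scene 250 117 gap past panel (98pct) 111.0 at [323. 299. 250.]
scene 300 1067 gap past panel (98pct) 129.0 at [319. 317. 311.]
scene 350 1005 gap past panel (98pct) 111.0 at [324. 299. 372.]
scene 400 1589 gap past panel (98pct) 32.0 at [257. 230. 448.]
scene 450 2111 gap past panel (98pct) 31.0 at [252. 230. 451.]
```

```bash
python3 -m crank '[[[0,4,24,0,0,0,1],[0,8,40,0,0,0,1],[0,8,46,0,0,0,1],[0,8,46,0,0,0,1],[-8,8,46,0,0,0,1],[-16,8,46,0,0,0,1],[-23,8,46,0,0,0,1],[-30,8,46,0,0,0,1],[-35,8,46,0,0,0,1],[-35,8,46,0,0,0,1]]]' | egrep 'tcp|force'
python3 - <<'E'
from h import *
G=tool(-93.4,(12,-93.4))
go(((*st(35,2),84.5),G),((*st(27,2),84.5),G))
for n in("top","scene"):
    p,d=camera(n);P=pts(n,d);hs=cv2.cvtColor(p,cv2.COLOR_RGB2HSV)
    m=(d>0)&(hs[...,2]<75)&(P[...,2]>75)&(P[...,2]<95)&(P[...,0]>440)&(P[...,0]<600)&(abs(P[...,1]-46)<36)
    k=P[m];print(n,len(k),np.percentile(k,[1,99],axis=0).round().tolist() if len(k)>5 else 0)
    if n=="scene":cv2.imwrite("pics/s1.png",cv2.resize(p[170:320,120:320],(800,600),interpolation=cv2.INTER_CUBIC)[:,:,::-1])
E
```

```text
tcp_pos: [567.6, 45.4, 84.1]
force: [-0.8, 0.3, -0.3]
finger_force: 0.0
[-20.5, 0.3, -0.5] [0.1, 0.0, -0.0] rows>= 0.4
[-28.5, 0.3, -0.5] [0.1, 0.0, -0.0] rows>= 0.6
at [567.6  45.4  84.1] F [-0.8  0.3 -0.3] w 0.0 ff 0.0 j [-12.  33.  85.  13.  64.  75.] t 3.05
top 0 0
scene 0 0
```

View pics/s1.png

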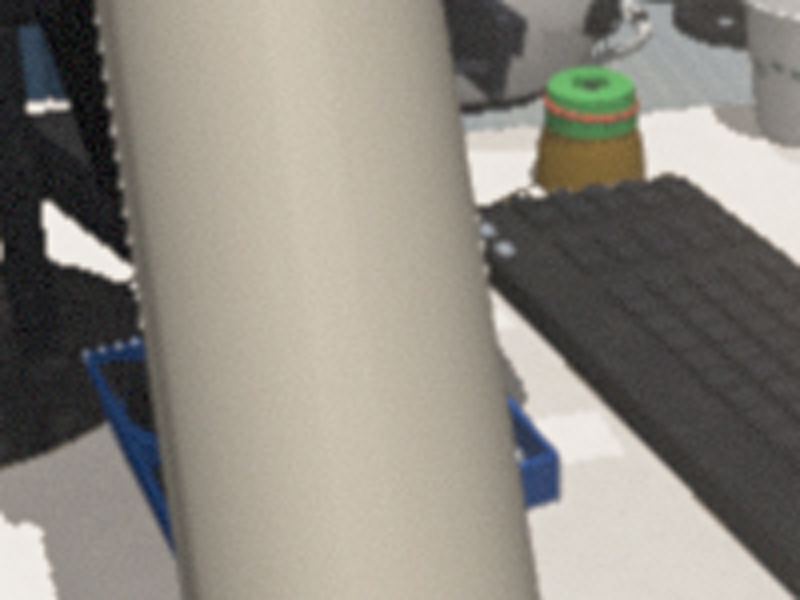

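The arm hides the chute in the scene view, but the top view still sees the landing bay. I'll push on slowly and watch the bay there.

```bash
python3 -m crank '[[[-5,0,0,0,0,0,1],[-9,0,0,0,0,0,1],[-12,0,0,0,0,0,1],[-15,0,0,0,0,0,1],[-17,0,0,0,0,0,1],[-19,0,0,0,0,0,1],[-20,0,0,0,0,0,1],[-20,0,0,0,0,0,1],[-20,0,0,0,0,0,1],[-20,0,0,0,0,0,1]]]' | egrep 'tcp|force'
cat > look.py <<'E'
from h import *
G=tool(-93.4,(12,-93.4));go()
p,d=camera("top");P=pts("top",d);hs=cv2.cvtColor(p,cv2.COLOR_RGB2HSV)
m=(d>0)&(hs[...,2]<75)&(hs[...,1]<120)&(P[...,0]>368)&(P[...,0]<520)&(P[...,1]>22)&(P[...,1]<82)&(P[...,2]<100)
k=P[m];print(len(k),np.percentile(k,[1,50,99],axis=0).round().tolist() if len(k)>5 else 0)
E
python3 look.py
```

```text
tcp_pos: [548.3, 46.5, 83.8]
force: [-0.0, -0.1, 0.1]
finger_force: 0.0
at [548.3  46.5  83.8] F [-0.  -0.1  0.1] w 0.6 ff 0.0 j [-13.  32.  89.  13.  62.  74.] t 4.15
158 [[425.0, 22.0, 19.0], [438.0, 38.0, 31.0], [460.0, 67.0, 47.0]]
```

```bash
python3 -m crank '[[[0,0,-20,0,0,0,1],[0,0,-50,0,0,0,1],[0,0,-50,0,0,0,1]]]' | egrep 'tcp|force'
python3 look.py
```

```text
tcp_pos: [549.2, 35.5, 135.9]
force: [1.3, 0.4, -0.3]
finger_force: 0.0
at [549.2  35.5 135.9] F [ 1.3  0.4 -0.3] w 0.2 ff 0.0 j [-14.  28.  85.  13.  69.  75.] t 4.5
274 [[370.0, 27.0, 19.0], [396.0, 46.0, 23.0], [428.0, 81.0, 27.0]]
```

```bash
python3 - <<'E'
from h import *
g=(467,-285.5);G=tool(-153.15)
go(((*g,200),G),((*g,110),G))
E
```

```text
[-61.7, 305.1, -131.7] [-10.9, 6.0, 59.5] rows>= 7.1
[-61.9, 323.6, -43.6] [-10.9, 6.0, 59.5] rows>= 7.1
at [548.4  35.9 134.1] F [-0.5 -0.2  0. ] w 0.6 ff 0.0 j [-14.  28.  86.  13.  69.  75.] t 4.55
```

```bash
python3 -m crank '[[[0,20,-50,0,0,0,-0.3],[-20,100,-90,-4,2,15,-0.3],[-62,305,-132,-10.9,6,59.5,-0.3],[-62,305,-132,-10.9,6,59.5,-0.3],[-62,305,-132,-10.9,6,59.5,-0.3],[-62,305,-132,-10.9,6,59.5,-0.3],[-62,305,-132,-10.9,6,59.5,-0.3],[-62,305,-132,-10.9,6,59.5,-0.3],[-62,305,-132,-10.9,6,59.5,-0.3],[-62,305,-132,-10.9,6,59.5,-0.3]]]' | egrep 'tcp|force'
python3 - <<'E'
from h import *
g=(467,-285.5);G=tool(-153.15)
go(((*g,110),G),((*g,16.5),G))
p,d=camera("top");P=pts("top",d);hs=cv2.cvtColor(p,cv2.COLOR_RGB2HSV).astype(int)
H,S,V=hs[...,0],hs[...,1],hs[...,2]
m=(d>0)&(hs[...,2]<75)&(P[...,0]>366)&(P[...,0]<520)&(P[...,1]>15)&(P[...,1]<88)&(P[...,2]>14)&(P[...,2]<100)
k=P[m];print("tape",len(k),np.percentile(k,[1,50,99],axis=0).round().tolist())
q,_=None,0
p,d=camera("scene");P=pts("scene",d);hs=cv2.cvtColor(p,cv2.COLOR_RGB2HSV).astype(int)
cv2.imwrite("pics/s2.png",p[:,:,::-1])
E
```

```text
tcp_pos: [466.4, -284.2, 198.2]
force: [0.4, 0.6, -1.1]
finger_force: 0.0
[1.8, -0.2, 88.2] [0.2, 0.2, 0.3] rows>= 1.8
[2.2, -0.5, 181.7] [0.2, 0.2, 0.3] rows>= 3.6
at [ 466.4 -284.2  198.2] F [ 0.4  0.6 -1.1] w 57.1 ff 0.0 j [-44.  24.  79.  -0.  77. 109.] t 5.55
tape 405 [[370.0, 30.0, 20.0], [406.0, 66.0, 24.0], [508.0, 88.0, 83.0]]
```

View pics/s2.png

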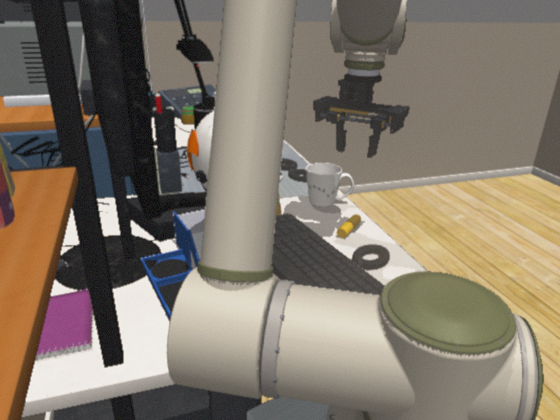

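The tape has left the ledge and lies low in the bay. The gripper at (362,110) is above the glue at (348,226), so I'll descend and grip.

```bash
python3 -m crank '[[[2,-0.5,50,0.2,0.2,0.3,-0.3],[2,-0.5,100,0.2,0.2,0.3,-0.3],[2,-0.5,140,0.2,0.2,0.3,-0.3],[2,-0.5,165,0.2,0.2,0.3,-0.3],[2,-0.5,182,0.2,0.2,0.3,-0.3],[2,-0.5,182,0.2,0.2,0.3,-0.3],[2,-0.5,182,0.2,0.2,0.3,1],[2,-0.5,182,0.2,0.2,0.3,1],[2,-0.5,182,0.2,0.2,0.3,1],[2,-0.5,182,0.2,0.2,0.3,1]]]' 20 | egrep 'tcp|force|width'
python3 -m crank '[[[0,0,0,0,0,0,1],[0,0,0,0,0,0,1],[0,0,-20,0,0,0,1],[0,0,-60,0,0,0,1],[0,0,-110,0,0,0,1],[0,0,-140,0,0,0,1],[0,0,-140,0,0,0,1]]]' | egrep 'tcp|force|width'
python3 - <<'E'
from h import *
b=st(-99,80);print(b,st(-107.5,0),st(0,81))
G=tool(-93.4,(18,-93.4))
go(((430,30,170),G),((*b,130),G))
p,d=camera("scene");cv2.imwrite("pics/s3.png",p[20:320,250:550][:,:,::-1])
E
```

```text
tcp_pos: [467.3, -286.8, 17.9]
force: [-1.3, -0.8, 0.2]
width: 27.4
finger_force: 0.0
tcp_pos: [468.1, -287.5, 161.2]
force: [-0.1, 1.2, -0.2]
width: 24.2
finger_force: 20.0
[417.91876692 132.03051722] [404.6892185   52.67543516] [516.80381626 127.15742606]
[-300.9, -108.1, -11.1] [16.4, -10.0, -59.4] rows>= 7.3
[-397.9, -142.8, 28.1] [16.4, -10.0, -59.4] rows>= 8.5
at [ 468.1 -287.5  161.2] F [-0.1  1.2 -0.2] w 24.2 ff 20.0 j [-44.  26.  83.   0.  71. 110.] t 7.35
```

View pics/s3.png

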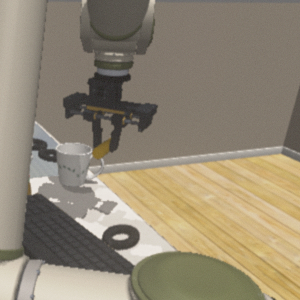

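The glue stick hangs between the fingertips at (103,148), lifted clear of the desk. I'll carry it to the station.

```bash
python3 -m crank '[[[-60,-20,-10,3,-2,-9,1],[-120,-40,-11,6,-4,-20,1],[-301,-108,-11,16.4,-10,-59.4,1],[-301,-108,-11,16.4,-10,-59.4,1],[-301,-108,-11,16.4,-10,-59.4,1],[-301,-108,-11,16.4,-10,-59.4,1],[-301,-108,-11,16.4,-10,-59.4,1],[-301,-108,-11,16.4,-10,-59.4,1],[-301,-108,-11,16.4,-10,-59.4,1],[-301,-108,-11,16.4,-10,-59.4,1]]]' | egrep 'tcp|force|width'
python3 - <<'E'
from h import *
b=st(-99,80);G=tool(-93.4,(18,-93.4))
go(((*b,150),G),((*b,70),G),((*b,26),G))
clear()
E
```

```text
tcp_pos: [428.5, 30.9, 166.9]
force: [-0.2, -0.3, -0.0]
width: 24.4
finger_force: 20.0
[-16.7, -89.8, 47.6] [-0.3, 0.4, -0.3] rows>= 2.1
[-16.0, -64.7, 123.6] [-0.3, 0.4, -0.3] rows>= 2.8
[-15.6, -50.9, 165.4] [-0.3, 0.4, -0.3] rows>= 3.5
at [428.5  30.9 166.9] F [-0.2 -0.3 -0. ] w 24.4 ff 20.0 j [-22.  16. 101.  18.  71.  64.] t 8.4
top 200 898 gap past panel (98pct) 94.0 at [345. 278. 249.]
top 250 523 gap past panel (98pct) 105.0 at [257. 304. 298.]
top 300 939 gap past panel (98pct) 127.0 at [295. 319. 311.]
top 350 353 gap past panel (98pct) 101.0 at [346. 285. 362.]
top 400 5403 gap past panel (98pct) -159.0 at [395.  18. 415.]
top 450 5294 gap past panel (98pct) -145.0 at [339.  41. 483.]
top 500 4781 gap past panel (98pct) 59.0 at [507. 217. 548.]
top 550 5709 gap past panel (98pct) -139.0 at [293.  54. 556.]
top 600 2677 gap past panel (98pct) -134.0 at [253.  66. 618.]
scene 200 646 gap past panel (98pct) 111.0 at [324. 299. 208.]
scene 250 198 gap past panel (98pct) 111.0 at [323. 299. 259.]
scene 300 1431 gap past panel (98pct) 128.0 at [326. 316. 311.]
scene 350 1815 gap past panel (98pct) 103.0 at [325. 299. 392.]
scene 400 2628 gap past panel (98pct) -74.0 at [352. 183. 406.]
scene 450 2572 gap past panel (98pct) -135.0 at [303.  57. 487.]
```

```bash
python3 -m crank '[[[-8,-40,20,0,0,0,1],[-17,-80,44,0,0,0,1],[-17,-90,48,0,0,0,1],[-17,-90,48,0,0,0,1]]]' | egrep 'tcp|force|width'
python3 - <<'E'
from h import *
b=st(-99,80);G=tool(-93.4,(18,-93.4))
go(((*b,70),G),((*b,26),G))
clear()
p,d=camera("scene");q,_=camera("top");cv2.imwrite("pics/s4.png",np.hstack([p[120:370,100:400],q[100:350,120:420]])[:,:,::-1])
E
```

```text
tcp_pos: [417.5, 133.2, 150.4]
force: [-0.7, -0.3, -0.2]
width: 24.4
finger_force: 20.0
[1.0, 26.3, 76.0] [-0.3, 0.4, -0.1] rows>= 1.6
[1.3, 40.1, 117.7] [-0.3, 0.4, -0.1] rows>= 2.5
at [417.5 133.2 150.4] F [-0.7 -0.3 -0.2] w 24.4 ff 20.0 j [ -8.  16. 104.  20.  63.  75.] t 8.9
top 200 891 gap past panel (98pct) 95.0 at [345. 280. 221.]
top 250 234 gap past panel (98pct) 106.0 at [256. 305. 291.]
top 300 990 gap past panel (98pct) 126.0 at [294. 319. 308.]
top 350 912 gap past panel (98pct) 86.0 at [315. 275. 351.]
top 400 5479 gap past panel (98pct) -65.0 at [444. 104. 424.]
top 450 4971 gap past panel (98pct) -70.0 at [319. 118. 475.]
top 500 4717 gap past panel (98pct) 59.0 at [507. 217. 547.]
top 550 4398 gap past panel (98pct) -86.0 at [258. 113. 583.]
top 600 219 gap past panel (98pct) -99.0 at [252. 101. 601.]
scene 200 176 gap past panel (98pct) 112.0 at [325. 299. 248.]
scene 250 97 gap past panel (98pct) 111.0 at [325. 299. 256.]
scene 300 877 gap past panel (98pct) 129.0 at [308. 320. 311.]
scene 350 963 gap past panel (98pct) 111.0 at [324. 299. 378.]
scene 400 1971 gap past panel (98pct) -95.0 at [265. 102. 443.]
scene 450 295 gap past panel (98pct) 112.0 at [325. 299. 462.]
```

View pics/s4.png

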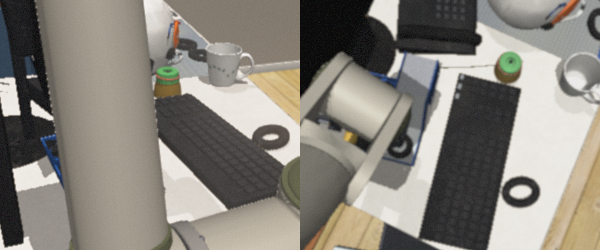

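The composite shows the arm well clear of the monitor. In its top-view half, the glue's yellow end at (350,137) is over the near side bay and the tape is flat in the landing bay at (398,147). I'll lower.

```bash
python3 -m crank '[[[1,13,40,0,0.4,0,1],[1,26,76,0,0.4,0,1],[1,33,97,0,0.4,0,1],[1,37,108,0,0.4,0,1],[1,38.5,113,0,0.4,0,1],[1,39.5,116,0,0.4,0,1],[1,40,118,0,0.4,0,1],[1,40,118,0,0.4,0,1],[1,40,118,0,0.4,0,1]]]' | egrep 'tcp|force|width'
python3 -c "
from h import *
b=st(-99,80);G=tool(-93.4,(18,-93.4))
go(((*b,25.5),G))"
```

```text
tcp_pos: [418.4, 131.3, 26.5]
force: [0.1, -1.5, 1.8]
width: 24.3
finger_force: 20.0
[-0.5, -0.4, 1.2] [-0.3, -0.1, -0.1] rows>= 0.0
at [418.4 131.3  26.5] F [ 0.1 -1.5  1.8] w 24.3 ff 20.0 j [ -9.  30. 112.  27.  43.  64.] t 10.0
```

```bash
python3 -m crank '[[[0,0,0.5,0,0,0,1],[0,0,0.5,0,0,0,0.3],[0,0,0.5,0,0,0,0.2],[0,0,0.5,0,0,0,0.2],[0,0,0.5,0,0,0,0.2],[0,0,-10,0,0,0,0.2],[0,0,-30,0,0,0,0.2],[0,0,-70,0,0,0,0.1],[0,0,-120,0,0,0,0.1],[0,0,-120,0,0,0,0.1]]]' | egrep 'tcp|force|width'
python3 - <<'E'
from h import *
j=(632.5,-165);G=tool(-93.4,(22,176.6))
go(((430,0,200),G),((*j,150),G))
E
```

```text
tcp_pos: [417.5, 92.2, 144.8]
force: [-0.1, -0.2, -0.1]
width: 39.5
finger_force: 0.0
[18.8, 69.5, -80.7] [-17.9, 21.2, -3.6] rows>= 3.3
[230.9, 230.0, -78.6] [-17.9, 21.2, -3.6] rows>= 6.7
at [417.5  92.2 144.8] F [-0.1 -0.2 -0.1] w 39.5 ff 0.0 j [-14.  16. 105.  20.  63.  69.] t 11.0
```

```bash
python3 -m crank '[[[19,70,-80,-5,6,-1,-1],[19,70,-80,-12,14,-2,-1],[60,110,-80,-17.9,21.2,-3.6,-1],[231,230,-79,-17.9,21.2,-3.6,-1],[231,230,-79,-17.9,21.2,-3.6,-1],[231,230,-79,-17.9,21.2,-3.6,-1],[231,230,-79,-17.9,21.2,-3.6,-1],[231,230,-79,-17.9,21.2,-3.6,-1],[231,230,-79,-17.9,21.2,-3.6,-1],[231,230,-79,-17.9,21.2,-3.6,-1]]]' | egrep 'tcp|force|width'
python3 - <<'E'
from h import *
j=(632.5,-165);G=tool(-93.4,(22,176.6))
go(((*j,120),G),((*j,53),G))
p,d=camera("top");P=pts("top",d);hs=cv2.cvtColor(p,cv2.COLOR_RGB2HSV).astype(int)
H,S,V=hs[...,0],hs[...,1],hs[...,2]
m=(d>0)&(H>15)&(H<35)&(S>130)&(V>60)&(P[...,0]>350)&(P[...,0]<600)&(P[...,1]>70)&(P[...,1]<190)
k=P[m];print("glue",len(k),k.mean(0).round(1),cv2.minAreaRect(k[:,:2].astype(np.float32)))
q,_=camera("scene");cv2.imwrite("pics/s5.png",np.hstack([q[120:370,100:450],p[100:350,120:420]])[:,:,::-1])
E
```

```text
tcp_pos: [630.2, -162.7, 142.2]
force: [-1.0, -0.3, 0.0]
width: 88.3
finger_force: 0.0
[-5.8, 2.3, 21.5] [-0.2, 0.7, -0.0] rows>= 0.4
[-30.2, 2.5, 83.9] [-0.2, 0.7, -0.0] rows>= 1.8
at [ 630.2 -162.7  142.2] F [-1.  -0.3  0. ] w 88.3 ff 0.0 j [-28.  30.  82.  12.  49.  59.] t 12.0
glue 8 [460.3 144.   21.9] ((460.8646545410156, 144.99859619140625), (13.53625774383545, 4.645020008087158), 87.2767562866211)
```

View pics/s5.png

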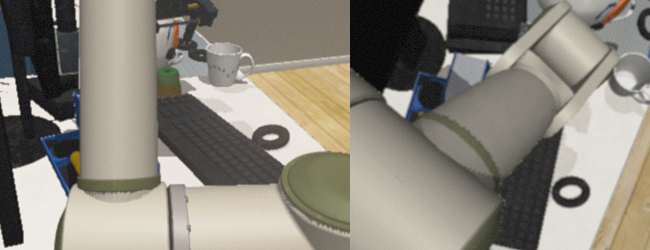

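The scene half shows the glue lying in the near side bay at (75,160), and the gripper is poised over the jar at (167,80). I'll descend and grip the cap.

```bash
python3 -m crank '[[[-10,2,30,0,0.7,0,-1],[-21,2,60,0,0.7,0,-1],[-27,2,75,0,0.7,0,-1],[-30,2,82,0,0.7,0,-1],[-30,2,82,0,0.7,0,-1]]]' | egrep 'tcp|force|width'
python3 -c "
from h import *
go(((632,-164.5,55),tool(-93.4,(22,176.6))))"
```

```text
tcp_pos: [632.4, -164.5, 55.3]
force: [-0.4, 0.1, -0.7]
width: 88.1
finger_force: 0.0
[-0.5, 0.1, 0.1] [-0.2, -0.1, 0.0] rows>= 0.0
at [ 632.4 -164.5   55.3] F [-0.4  0.1 -0.7] w 88.1 ff 0.0 j [-28.  37.  88.  16.  37.  54.] t 12.6
```

```bash
python3 -m crank '[[[0,0,0,0,0,0,0],[0,0,0,0,0,0,0.5],[0,0,0,0,0,0,1],[0,0,0,0,0,0,1],[0,0,0,0,0,0,1],[0,0,0,0,0,0,1],[0,0,0,0,0,0,1],[0,0,0,0,0,0,1]]]' 35 | egrep 'tcp|force|width'
python3 -c "
from h import *
go(((632,-164.5,150),tool(-93.4,(22,176.6))))"
```

```text
tcp_pos: [633.1, -165.2, 55.8]
force: [-2.3, 0.2, 5.3]
width: 55.2
finger_force: 35.0
[34.4, -0.8, -87.7] [-0.1, -0.2, 0.0] rows>= 1.9
at [ 633.1 -165.2   55.8] F [-2.3  0.2  5.3] w 55.2 ff 35.0 j [-28.  37.  87.  16.  37.  54.] t 13.4
```

```bash
python3 -m crank '[[[4,0,-10,0,0,0,1],[9,0,-24,0,0,0,1],[18,0,-46,0,0,0,1],[30,0,-75,0,0,0,1],[39,0,-97,0,0,0,1],[39,0,-97,0,0,0,1],[39,0,-97,0,0,0,1]]]' | egrep 'tcp|force|width'
python3 - <<'E'
from h import *
p,d=camera("scene");P=pts("scene",d);hs=cv2.cvtColor(p,cv2.COLOR_RGB2HSV).astype(int)
H,S,V=hs[...,0],hs[...,1],hs[...,2]
cv2.imwrite("pics/s6.png",cv2.resize(p[80:230,230:380],(600,600),interpolation=cv2.INTER_CUBIC)[:,:,::-1])
m=(d>0)&(H>38)&(H<80)&(S>90)&(abs(P[...,0]-633)<60)&(abs(P[...,1]+165)<60)
k=P[m];print(len(k),np.percentile(k,[2,50,98],axis=0).round().tolist() if len(k) else 0)
go(((430,0,180),tool(-3.4,(22,-93.4))),((*st(-1,81),140),tool(-3.4,(22,-93.4))))
E
```

```text
tcp_pos: [632.1, -165.1, 159.4]
force: [0.3, 1.0, -1.8]
width: 55.4
finger_force: 34.5
76 [[607.0, -181.0, 148.0], [616.0, -154.0, 168.0], [649.0, -141.0, 172.0]]
[-187.9, -153.0, -98.5] [33.5, -0.1, -83.5] rows>= 10.5
[-130.5, -284.9, -31.7] [33.5, -0.1, -83.5] rows>= 10.5
at [ 631.9 -165.   158.5] F [-0.   0.4 -2. ] w 55.1 ff 34.5 j [-29.  29.  81.  12.  50.  59.] t 14.15
```

View pics/s6.png

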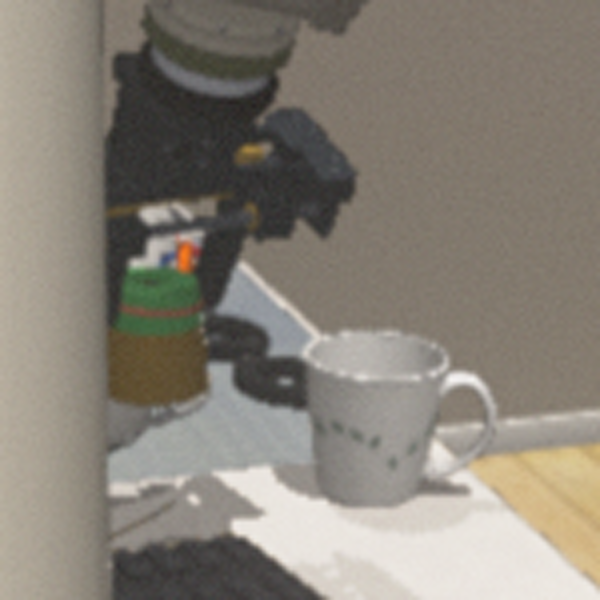

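The jar is upright in the fingers: cap at (160,305), mug untouched. I'll swing it over with a pure vertical-axis turn.

```bash
python3 -m crank '[[[-50,-30,-40,2,0,-5,1],[-100,-70,-70,5,0,-12.5,1],[-188,-153,-98,12,0,-29.9,1],[-188,-153,-98,33.5,0,-83.5,1],[-188,-153,-98,33.5,0,-83.5,1],[-188,-153,-98,33.5,0,-83.5,1],[-188,-153,-98,33.5,0,-83.5,1],[-188,-153,-98,33.5,0,-83.5,1],[-188,-153,-98,33.5,0,-83.5,1],[-188,-153,-98,33.5,0,-83.5,1]]]' | egrep 'tcp|force|width'
python3 -m crank '[[[0,0,0,12.8,0,-31.9,1],[0,0,0,0,0,0,1]]]' >/dev/null; python3 - <<'E'
from h import *
G=tool(-3.4,(22,-93.4))
go(((430,0,180),G),((*st(-1,81),150),G)); print(tool(-3.4,(22,-93.4)).round(2),np.round(state()["tool_rot"],2)); clear()
E
```

```text
tcp_pos: [430.2, -0.3, 179.2]
force: [0.8, 0.1, -1.9]
width: 54.9
finger_force: 34.5
[0.7, -1.7, -0.9] [3.0, -0.0, -6.9] rows>= 0.9
[120.2, 58.5, 80.0] [3.0, -0.0, -6.9] rows>= 3.1
at [431.6  -0.7 178.9] F [ 0.2  0.8 -0.5] w 55.0 ff 34.5 j [-28.  15. 101.  22.  72. -26.] t 15.35
[[ 0.05  1.    0.02]
 [ 0.93 -0.06  0.37]
 [ 0.37  0.   -0.93]] [[ 0.17  0.98  0.07]
 [ 0.91 -0.19  0.37]
 [ 0.38  0.   -0.93]]
top 200 877 gap past panel (98pct) 95.0 at [345. 280. 220.]
top 250 212 gap past panel (98pct) 106.0 at [348. 290. 291.]
top 300 904 gap past panel (98pct) 126.0 at [300. 318. 310.]
top 350 367 gap past panel (98pct) 100.0 at [346. 285. 363.]
top 400 5275 gap past panel (98pct) -181.0 at [375.  -1. 450.]
top 450 5687 gap past panel (98pct) -175.0 at [363.   6. 455.]
top 500 5127 gap past panel (98pct) 58.0 at [505. 217. 547.]
top 550 5690 gap past panel (98pct) -161.0 at [271.  35. 584.]
top 600 2610 gap past panel (98pct) -123.0 at [256.  76. 632.]
scene 200 346 gap past panel (98pct) 112.0 at [325. 299. 214.]
scene 250 338 gap past panel (98pct) 111.0 at [323. 299. 254.]
scene 300 1333 gap past panel (98pct) 128.0 at [348. 312. 307.]
scene 350 2151 gap past panel (98pct) 82.0 at [334. 268. 391.]
scene 400 2802 gap past panel (98pct) -161.0 at [346.  24. 448.]
scene 450 2403 gap past panel (98pct) -164.0 at [338.  22. 464.]
```

```bash
python3 -m crank '[[[20,35,0,1,0,-2,1],[50,48,20,2,0,-5,1],[74,58,35,3,0,-7,1],[74,58,35,3,0,-7,1],[74,58,35,3,0,-7,1]]]' | egrep 'tcp|force|width'
python3 - <<'E'
from h import *
G=tool(-3.4,(22,-93.4));b=st(-4,82);print(b)
go(((*b,165),G),((*b,100),G),((*b,63),G)); clear()
E
```

```text
tcp_pos: [503.0, 69.0, 175.0]
force: [-0.7, 0.0, -1.4]
width: 55.5
finger_force: 34.5
[512.87016332 128.39289138]
[51.7, 6.4, 31.7] [-0.1, -0.0, 0.0] rows>= 1.2
[27.4, 6.5, 91.9] [-0.1, -0.0, 0.0] rows>= 1.9
[13.5, 6.5, 126.3] [-0.1, -0.0, 0.0] rows>= 2.5
at [503.  69. 175.] F [-0.7  0.  -1.4] w 55.5 ff 34.5 j [-16.  22.  91.  22.  74. -20.] t 15.95
top 200 754 gap past panel (98pct) 97.0 at [345. 281. 229.]
top 250 176 gap past panel (98pct) 105.0 at [261. 303. 293.]
top 300 802 gap past panel (98pct) 127.0 at [310. 317. 309.]
top 350 488 gap past panel (98pct) 98.0 at [346. 283. 359.]
top 400 5146 gap past panel (98pct) -125.0 at [500.  35. 442.]
top 450 5081 gap past panel (98pct) -122.0 at [403.  54. 486.]
top 500 4756 gap past panel (98pct) 58.0 at [510. 216. 548.]
top 550 6588 gap past panel (98pct) -122.0 at [316.  67. 585.]
top 600 7877 gap past panel (98pct) -111.0 at [286.  83. 640.]
top 650 4175 gap past panel (98pct) -130.0 at [271.  66. 657.]
scene 200 163 gap past panel (98pct) 112.0 at [325. 299. 248.]
scene 250 161 gap past panel (98pct) 111.0 at [323. 299. 252.]
scene 300 955 gap past panel (98pct) 129.0 at [325. 317. 311.]
scene 350 1067 gap past panel (98pct) 111.0 at [324. 299. 394.]
scene 400 1963 gap past panel (98pct) -126.0 at [361.  56. 446.]
scene 450 2147 gap past panel (98pct) -116.0 at [345.  68. 478.]
```

```bash
python3 -m crank '[[[30,4,10,0,0,0,1],[52,6.5,32,0,0,0,1],[52,6.5,32,0,0,0,1],[40,6.5,62,0,0,0,1],[27,6.5,92,0,0,0,1],[23,6.5,102,0,0,0,1],[23,6.5,102,0,0,0,1],[23,6.5,102,0,0,0,1]]]' | egrep 'tcp|force|width'
python3 - <<'E'
from h import *
G=tool(-3.4,(22,-93.4));b=st(-4,82)
go(((*b,72),G),((*b,61.5),G)); clear()
p,d=camera("scene");q,_=camera("top");cv2.imwrite("pics/s7.png",np.hstack([p[120:370,100:400],q[100:350,120:420]])[:,:,::-1])
E
```

```text
tcp_pos: [514.3, 127.2, 91.1]
force: [-0.1, -0.0, -0.8]
width: 55.3
finger_force: 34.5
[-6.1, -1.6, 18.1] [0.2, -0.0, -0.1] rows>= 0.4
[-10.1, -1.6, 27.9] [0.2, -0.0, -0.1] rows>= 0.6
at [514.3 127.2  91.1] F [-0.1 -0.  -0.8] w 55.3 ff 34.5 j [ -9.  29.  95.  25.  60. -19.] t 16.85
top 200 727 gap past panel (98pct) 1.0 at [542. 154. 221.]
top 250 80 gap past panel (98pct) 0.0 at [435. 171. 299.]
top 300 1838 gap past panel (98pct) -78.0 at [506.  81. 328.]
top 350 3002 gap past panel (98pct) -68.0 at [517.  89. 362.]
top 400 2274 gap past panel (98pct) -77.0 at [427.  95. 423.]
top 450 1978 gap past panel (98pct) -95.0 at [405.  80. 470.]
top 500 3275 gap past panel (98pct) 61.0 at [503. 221. 548.]
top 550 2402 gap past panel (98pct) -81.0 at [345. 103. 559.]
top 600 12170 gap past panel (98pct) -81.0 at [335. 105. 614.]
top 650 3476 gap past panel (98pct) -121.0 at [286.  73. 652.]
scene 200 126 gap past panel (98pct) 112.0 at [325. 299. 213.]
scene 250 380 gap past panel (98pct) 106.0 at [251. 305. 296.]
scene 300 1388 gap past panel (98pct) 128.0 at [301. 320. 311.]
scene 350 1535 gap past panel (98pct) 111.0 at [324. 299. 375.]
scene 400 1977 gap past panel (98pct) -83.0 at [343. 102. 444.]
scene 450 2280 gap past panel (98pct) -76.0 at [331. 110. 486.]
```

The picture allowance is used up, so I'll continue on depth and force readings.

```bash
python3 -m crank '[[[-2,-1.6,6,0,0,0,1],[-4,-1.6,12,0,0,0,1],[-6,-1.6,18,0,0,0,1],[-7.5,-1.6,22,0,0,0,1],[-7.5,-1.6,22,0,0,0,1],[-7.5,-1.6,22,0,0,0,1]]]' | egrep 'tcp|force|width'
python3 - <<'E'
from h import *
G=tool(-3.4,(22,-93.4));b=st(-4,82)
go(((*b,61.5),G))
for n in("scene","top"):
    p,d=camera(n);P=pts(n,d);hs=cv2.cvtColor(p,cv2.COLOR_RGB2HSV).astype(int)
    H,S,V=hs[...,0],hs[...,1],hs[...,2]
    near=(d>0)&(abs(P[...,0]-513)<60)&(abs(P[...,1]-128)<60)
    for c,m in(("green",near&(H>38)&(H<80)&(S>90)),("amber",near&(H>8)&(H<30)&(S>110)&(P[...,2]>8)),("blue",near&(H>100)&(H<125)&(S>120))):
        k=P[m];print(n,c,len(k),np.percentile(k,[2,50,98],axis=0).round().tolist() if len(k)>3 else 0)
E
```

```text
tcp_pos: [512.2, 129.2, 66.6]
force: [-0.8, 0.9, -2.3]
width: 54.8
finger_force: 34.5
[-2.6, 0.7, 4.5] [0.1, -0.0, -0.1] rows>= 0.1
at [512.2 129.2  66.6] F [-0.8  0.9 -2.3] w 54.8 ff 34.5 j [ -9.  32.  96.  26.  57. -21.] t 17.65
scene green 1 0
scene amber 19 [[505.0, 164.0, 16.0], [510.0, 165.0, 23.0], [515.0, 166.0, 37.0]]
scene blue 137 [[456.0, 157.0, 6.0], [514.0, 172.0, 17.0], [564.0, 178.0, 20.0]]
top green 250 [[455.0, 148.0, 227.0], [510.0, 158.0, 445.0], [571.0, 166.0, 536.0]]
top amber 33 [[456.0, 148.0, 224.0], [516.0, 157.0, 411.0], [570.0, 168.0, 535.0]]
top blue 25 [[460.0, 148.0, 242.0], [516.0, 156.0, 479.0], [570.0, 166.0, 536.0]]
```

```bash
python3 -m crank '[[[-0.7,0,2,0,0,0,1],[-1.3,0,3.5,0,0,0,1],[-1.8,0,4.5,0,0,0,1],[-2,0,5,0,0,0,1],[-2,0,5,0,0,0,1],[-2,0,5,0,0,0,1]]]' | egrep 'tcp|force|width'
python3 -c "
from h import *
go()"
```

```text
tcp_pos: [512.3, 129.2, 61.8]
force: [-0.7, -0.4, 6.1]
width: 55.4
finger_force: 35.0
at [512.3 129.2  61.8] F [-0.7 -0.4  6.1] w 55.4 ff 35.0 j [ -9.  32.  97.  27.  57. -21.] t 18.35
```

Contact on the floor, about 8 N. I'll release and back out along the tool axis.

```bash
python3 -m crank '[[[0,0,0,0,0,0,0.2],[0,0,0,0,0,0,-0.8],[0,0,0,0,0,0,-0.8],[0,0,0,0,0,0,-0.8],[0,0,0,0,0,0,-0.8],[0,0,-8,0,0,0,-0.8],[0,0,-30,0,0,0,-0.8],[0,0,-70,0,0,0,-0.8],[0,0,-120,0,0,0,-0.8],[0,0,-120,0,0,0,-0.8]]]' | egrep 'tcp|force|width'
python3 - <<'E'
from h import *
go(((420,-330,260),np.array(state()["tool_rot"])),((450,-60,230),np.array(state()["tool_rot"])))
E
```

```text
tcp_pos: [511.5, 82.3, 177.9]
force: [0.5, 0.1, -0.4]
width: 79.3
finger_force: 0.0
[-356.2, -64.3, -232.4] [0.0, 0.0, 0.0] rows>= 8.6
[-115.7, -51.8, -103.3] [0.0, 0.0, 0.0] rows>= 3.3
at [511.5  82.3 177.9] F [ 0.5  0.1 -0.4] w 79.3 ff 0.0 j [-14.  22.  90.  23.  73. -18.] t 19.35
```

```bash
python3 -m crank '[[[-40,-20,-50,0,0,0,-0.8],[-116,-52,-103,0,0,0,-0.8],[-116,-52,-103,0,0,0,-0.8],[-356,-64,-232,0,0,0,-0.8],[-356,-64,-232,0,0,0,-0.8],[-356,-64,-232,0,0,0,-0.8],[-356,-64,-232,0,0,0,-0.8],[-356,-64,-232,0,0,0,-0.8],[-356,-64,-232,0,0,0,-0.8],[-356,-64,-232,0,0,0,-0.8]]]' | egrep 'tcp|force'
python3 - <<'E'
from h import *
for n in("top","scene"):
    p,d=camera(n);P=pts(n,d);hs=cv2.cvtColor(p,cv2.COLOR_RGB2HSV).astype(int)
    H,S,V=hs[...,0],hs[...,1],hs[...,2]
    A=lambda x0,x1,y0,y1,z0,z1:(d>0)&(P[...,0]>x0)&(P[...,0]<x1)&(P[...,1]>y0)&(P[...,1]<y1)&(P[...,2]>z0)&(P[...,2]<z1)
    for c,m in(("cap top",A(460,570,80,180,66,85)&(H>38)&(H<80)&(S>80)),("glue",A(360,470,85,180,10,45)&(H>15)&(H<35)&(S>130)),("tape",A(360,460,15,90,16,45)&(V<75)&(S<110))):
        k=P[m];
        if len(k)>5:print(n,c,len(k),k.mean(0).round(1),np.percentile(k,[2,98],axis=0).round().tolist(),cv2.minAreaRect(k[:,:2].astype(np.float32)))
print(st(-107.5,0),st(-99,82),st(-4,82));go()
E
```

```text
tcp_pos: [419.0, -331.8, 253.3]
force: [-0.1, 0.6, -0.4]
finger_force: 0.0
top cap top 155 [521.9 139.   71.8] [[504.0, 118.0, 67.0], [536.0, 154.0, 75.0]] ((523.0926513671875, 139.2061767578125), (24.947891235351562, 47.52388000488281), 37.13622283935547)
scene cap top 379 [506.4 133.5  72.5] [[485.0, 109.0, 67.0], [532.0, 157.0, 75.0]] ((509.54852294921875, 132.81365966796875), (52.17118453979492, 50.82737731933594), 78.80848693847656)
scene glue 345 [424.6 141.4  28.9] [[385.0, 127.0, 19.0], [464.0, 151.0, 33.0]] ((422.96356201171875, 137.73211669921875), (24.78510856628418, 89.92353057861328), 84.28460693359375)
[404.6892185   52.67543516] [418.03737967 134.02699687] [512.87016332 128.39289138]
at [ 419.6 -328.   253.5] F [-0.2  0.8 -1.2] w 79.1 ff 0.0 j [-57.  26.  69.  13. 102. -52.] t 20.45
```

Jar at about (510,133) with its top at z 73, and the glue at (423,138) lengthwise with its top at z 32, both as required. The arm hides the tape, so I'll return to near the start pose and check it.

```bash
python3 - <<'E'
from h import *
go(((230,-490,270),np.array(state()["tool_rot"])))
E
```

```text
[-154.5, -179.1, -80.6] [0.0, 0.0, 0.0] rows>= 5.0
at [ 419.6 -328.   253.5] F [-0.2  0.8 -1.2] w 79.1 ff 0.0 j [-57.  26.  69.  13. 102. -52.] t 20.45
```

```bash
python3 -m crank '[[[-30,-36,-16,0,0,0,-0.8],[-154,-179,-80,0,0,0,-0.8],[-154,-179,-80,0,0,0,-0.8],[-154,-179,-80,0,0,0,-0.8],[-154,-179,-80,0,0,0,-0.8],[-154,-179,-80,0,0,0,-0.8],[-154,-179,-80,0,0,0,-0.8],[-154,-179,-80,0,0,0,-0.8],[-154,-179,-80,0,0,0,-0.8]]]' | egrep 'tcp|force'
python3 - <<'E'
from h import *
for n in("top","scene"):
    p,d=camera(n);P=pts(n,d);hs=cv2.cvtColor(p,cv2.COLOR_RGB2HSV).astype(int)
    H,S,V=hs[...,0],hs[...,1],hs[...,2]
    A=lambda x0,x1,y0,y1,z0,z1:(d>0)&(P[...,0]>x0)&(P[...,0]<x1)&(P[...,1]>y0)&(P[...,1]<y1)&(P[...,2]>z0)&(P[...,2]<z1)
    for c,m in(("cap top",A(460,570,80,180,66,85)&(H>38)&(H<80)&(S>80)),("glue",A(360,470,85,180,10,45)&(H>15)&(H<35)&(S>130)),("tape",A(360,460,15,90,16,45)&(V<75)&(S<110))):
        k=P[m];
        if len(k)>5:print(n,c,len(k),k.mean(0).round(1),np.percentile(k,[2,98],axis=0).round().tolist(),cv2.minAreaRect(k[:,:2].astype(np.float32)))
go()
E
```

```text
tcp_pos: [231.9, -488.3, 270.6]
force: [-0.4, 0.7, -0.4]
finger_force: 0.0
top cap top 372 [510.6 130.4  71.6] [[487.0, 107.0, 66.0], [535.0, 154.0, 75.0]] ((510.4397888183594, 131.31405639648438), (52.73870849609375, 51.205684661865234), 62.33100891113281)
top glue 410 [417.1 134.4  27.9] [[375.0, 124.0, 19.0], [461.0, 148.0, 33.0]] ((418.9499816894531, 136.37953186035156), (25.802358627319336, 89.43121337890625), 87.28851318359375)
top tape 265 [398.1  57.6  23.3] [[371.0, 30.0, 20.0], [426.0, 87.0, 26.0]] ((399.4876403808594, 57.27545166015625), (57.83204650878906, 56.717079162597656), 41.64566421508789)
scene cap top 376 [506.8 133.4  72.3] [[485.0, 109.0, 67.0], [533.0, 157.0, 75.0]] ((509.3547668457031, 132.61624145507812), (52.76564407348633, 49.925804138183594), 84.49501037597656)
scene glue 531 [409.5 140.5  28.2] [[375.0, 127.0, 17.0], [462.0, 151.0, 34.0]] ((419.16900634765625, 137.45339965820312), (25.378826141357422, 91.64936828613281), 86.0797348022461)
scene tape 175 [397.1  76.8  24.1] [[373.0, 54.0, 18.0], [427.0, 89.0, 27.0]] ((403.2218017578125, 72.93878936767578), (31.087697982788086, 58.98688507080078), 71.41876220703125)
at [ 231.6 -488.7  270.6] F [-0.8 -0.4  0.1] w 79.3 ff 0.0 j [-80.  29.  61.   6. 111. -75.] t 21.45
```

All three are in place, so I'll hand in.

```bash
python3 -c "
from rig import close_job
print(close_job())"
```

```text
the job is handed in; nothing more can be done
None
```

I handed the job in at about 21.5 s; no verdict came back, but my last camera check put the tape flat in the landing bay, the glue stick lengthwise in the near side bay and the jar upright in the far side bay, with the gripper clear of everything.

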